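# Put the syringe case on its pile

## Robot

A 6-joint arm with a two-finger parallel gripper is mounted at the origin on the work surface. World frame = base frame: x ahead of the robot, y to its left, z up, the work surface at z = 0. Lengths are in m, angles in degrees, forces in N, time in s.
With the tool pointing down it reaches from about 0.275 to 0.875 m from the base axis. Payload 12.5 kg.
Tool frame: the origin (TCP) lies midway between the tips of the shut fingers; the grasp point (between the pads) lies 19 mm behind it; z points along the fingers, y is the line along which they close (so a half turn about z gives the same grasp; the last joint's range is limited). The gripper opens to 85 mm and grips with 20 to 120 N. Pads are 22 mm wide; open, the fingers measure 114 mm over their backs; the gripper's body (76 mm by 85 mm) begins 54 mm behind the grasp point. The pads swing forward as they close: fully open they stand 13 mm farther back than shut.
Start: joints at [-81.853, 20.094, 94.641, -0, 65.266, -4.847], TCP at [0.124, -0.536, 0.231] pointing down, gripper open.
Joint ranges: [-157.81, 157.81], [-45, 120.19], [0.68, 151.7], [-89.99, 269.99], [4.06, 180], [-164.3, 164.3]. Speed limits (degrees/s): [127.2, 127.2, 159.86, 180, 180, 180].

## Interface

Orientations are given as [roll, pitch, yaw] about the fixed x, y, z axes, in that order (R = Rz(yaw) Ry(pitch) Rx(roll)).
In Python, from rig import read_state, snapshot, close_job, boxes_of, silhouettes gives the robot as it stands. The module is installed in compiled form; this text tells all that it offers.
- The arm moves only by the tool apply_moves, never from a script. Its argument "deltas" is a list of rows, each a list of 7 numbers: the shift along the tool's x, y, z in cm, then the turn, a rotation vector about the tool's x, y, z in rad, then the opening, from 0 (shut) to 1 (fully open). A call has 1 to 12 rows; each row is the pose to reach, as a shift and turn from the pose commanded when the call began, along the tool's axes at that moment; what a row does not reach only later rows make up. A row lasts 1/10 s, in which the tool goes at most 50 mm and 8.59 degrees, less where a joint would pass 70% of its speed; a pose out of reach is approached as far as the arm can. A call with a gripper value outside its range is refused whole. The fingers move at their own pace and stop on an object; "force" is the grip in N (left out, the last holds). Time passes only in rows, so rows that repeat a pose let the fingers close. It gives the time, the measured TCP pose, the force, the opening and the grip force at its end, in the units of the state.
- read_state(): the state, without advancing time (a new reading comes with each control period).
- snapshot(name): name is "scene" or "top"; returns a dict with "image" (384x512x3 uint8, red, green, blue), "fx", "fy", "cx", "cy" (pixels), "k1" (the pictures are not rectified: a ray, as slopes to the right and down, at radius r is drawn at 1 + k1 r^2 times it, then the intrinsics apply), "R" (3x3) and "t" (3): a world point X has camera coordinates R X + t. Camera axes: x right, y down, z forward; pixel columns grow to the right and rows downward; lengths in m; the calibration is good to about 2 mm. A picture is of the moment at which its call begins. There is no depth.
- close_job(): hands the job in; it is judged then, once.
Trained networks look in a picture, given as the dict that the camera call returned (one of the last four; its "shot" number tells which), for a name from the list of things; names that differ only in an ending like _2 or _b are one class to them, and where a whole thing is asked for, a point or a joint stands for the part that bears it (a point fixed in the world has none). Each returns a list of dicts, best first, with "conf" (0 to 1); they miss things now and then, are a little off and sometimes report something else, mostly with a low value. They report only what shows in the picture. A call takes as long as a camera call. They do not tell look-alikes from the thing itself.
- boxes_of(query, picture): "position" ([x, y, z] in m, in world coordinates, good to about 4 mm: the middle of the surface that is visible of it).
- silhouettes(query, picture): "mask" (384x512 bool, what is visible of it).
The state is a dict: "clock": time; "qpos": joint angles; "dq": joint speeds; "joint_torque": joint torques, N m; "eef_pos": TCP position; "tcp_rot": TCP orientation; "ft_force": force on the tool from outside, world axes, zero at the start; "ft_torque": the same for the moment, N m; "opening": finger opening in m; "finger_force": force on a finger pad.
Only numpy, scipy, OpenCV 4.12 (cv2) and the standard library are available. Lean on these libraries where they do the work, as an engineer would, in place of code of your own. Each camera call takes 0.05 s, during which the arm holds its last target. There are 200 camera calls.

## Task

Pick up the long narrow syringe case that lies on the bench and add it to the pile of long cases in the steel tray, lying flat and squarely in line with the pile, either way round. Nobody has counted the pile: lower the case gently until you feel it touch, without pressing hard, and only then let go. Leave the short wide box where it is.

Things in the scene. Friction and masses are not known exactly. Their poses are not given: they have to be found in the camera images.
- case_long_center (a point): The loose long case to be moved: a closed flat case of white plastic, 180 long x 48 wide x 24 mm high, about 0.16 kg, lying flat on the bench. The point is its centre, half-way up (12 mm above its underside). x runs along its length, y across its width, z up. It can be gripped from above across its 48 mm width, at the middle of its length.
- tray_long: The fixed steel tray, 196 x 64 mm outside with walls 30 mm high, that holds the pile of long cases; x runs along its length, y across, z up; the origin is the centre of its underside, on the bench. The pile of 180 x 48 mm cases stands centred in it, in line with it, and rises above its walls: the pile's flat, solid top lies somewhere between 45 and 100 mm above the bench, different every time and not told.
- case_wide_center (a point): A loose bystander: a similar white plastic box but shorter and wider, 110 x 66 x 24 mm, lying flat on the bench. The point is its centre, half-way up; x runs along its length, z up. To be left alone.
- tray_wide: A second fixed steel tray, 126 x 82 mm outside with walls 30 mm high, with a pile of the short wide boxes standing in it up to 100 mm above the bench. Not the place for the long case. Origin at the centre of its underside, on the bench; x along its length, z up.
There are look-alikes about, which are no part of the job. Leave any red or turquoise look-alike of the part that bears case_long_center alone. What is shaped like the tray_long but purple is not meant.

How it is judged:
By the outcome, as a careful person would: the job done as asked, in the order asked, and still so for the second after the job is handed in, with the robot touching nothing.
It also fails if it takes over 40 s, if anything falls off the work surface, if the arm or the gripper's body presses on something with over 40 N, if the wrist force passes 120 N, or if a joint passes its speed limit or range.

## Working session

There is one attempt and no reset: what is moved stays moved. The work goes in short steps, Python scripts to look and compute and a tool call to move; the robot and the scene stay as the last step left them, time stands still between calls to the robot, and variables do not carry over. Pictures are saved under pics/ and viewed, at most 10 in all, crops included, and the job is handed in when it is done.

Besides the shell and the picture viewer there is one more tool, called after "Request:" as a command line: name --pt "numbers of a row" for each row, then --argument value for the rest. apply_moves: Moves the arm, as the interface text tells. Its arguments: {"type":"object","properties":{"deltas":{"type":"array"},"force":{"type":"number"}},"required":["deltas"]}

```bash
mkdir -p pics; cat > h.py <<'E'
import numpy as np, cv2, pickle
from rig import *
def K(s): return np.array([[s['fx'],0,s['cx']],[0,s['fy'],s['cy']],[0,0,1.]])
def D(s): return np.array([s['k1'],0,0,0,0.])
def proj(s,X):
    rv,_=cv2.Rodrigues(np.array(s['R'])); return cv2.projectPoints(np.atleast_2d(X).astype(float),rv,np.array(s['t'],float),K(s),D(s))[0][:,0]
def onplane(s,uv,z):
    n=cv2.undistortPoints(np.array(uv,float).reshape(-1,1,2),K(s),D(s))[:,0]
    R=np.array(s['R']);t=np.array(s['t']);c=-R.T@t
    d=np.c_[n,np.ones(len(n))]@R
    return c+d*((z-c[2])/d[:,2])[:,None]
E
python3 - <<'E'
from h import *
for n in('scene','top'):
    s=snapshot(n); pickle.dump(s,open(n+'.pkl','wb')); cv2.imwrite(f'pics/{n}0.png',s['image'][...,::-1])
    print(n,np.round(-np.array(s['R']).T@np.array(s['t']),3))
    for q in('case_long_center','tray_long','case_wide_center','tray_wide'):
        for b in boxes_of(q,s): print(q,round(b['conf'],2),np.round(b['position'],3),proj(s,b['position'])[0].round())
E
```

```text
scene [1.547 0.074 0.954]
case_long_center 0.94 [ 0.283 -0.306  0.028] [199. 167.]
case_long_center 0.86 [0.307 0.317 0.026] [374. 193.]
case_long_center 0.73 [0.683 0.047 0.022] [284. 263.]
tray_long 0.77 [ 0.542 -0.481  0.057] [124. 200.]
tray_long 0.61 [ 0.566 -0.282  0.057] [183. 212.]
case_wide_center 0.89 [0.471 0.026 0.024] [285. 213.]
tray_wide 0.56 [0.522 0.273 0.058] [365. 226.]
top [ 0.386 -0.07   1.107]
case_long_center 0.9 [0.286 0.311 0.026] [121. 247.]
case_long_center 0.7 [0.662 0.048 0.025] [222. 111.]
case_long_center 0.65 [ 0.279 -0.313  0.028] [353. 254.]
tray_long 0.84 [ 0.514 -0.476  0.093] [422. 165.]
case_wide_center 0.69 [0.451 0.023 0.022] [230. 188.]
case_wide_center 0.53 [0.482 0.262 0.06 ] [138. 174.]
tray_wide 0.8 [0.486 0.264 0.055] [137. 173.]
```

View pics/scene0.png

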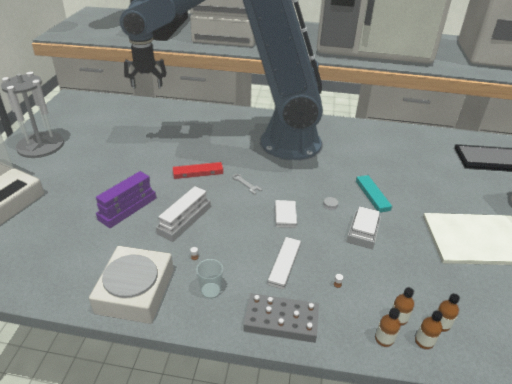

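View pics/top0.png

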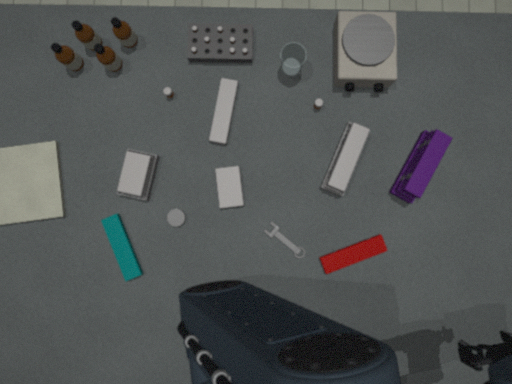

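Scene/top: the white case at (284,262)/(223,111) fits; the red one at (198,170)/(353,254) and the turquoise one at (374,193)/(121,247) are look-alikes. The steel tray with the white pile is at (184,212)/(346,158), and the purple one at (125,198)/(420,166) is not meant. Next I'll measure and check with a crop.

```bash
python3 - <<'E'
from h import *
S={n:pickle.load(open(n+'.pkl','rb')) for n in('scene','top')}
C={}
for n,seed in(('scene',{'case':(284,262),'pile':(184,207)}),('top',{'case':(223,111),'pile':(349,156)})):
    s=S[n]; im=s['image']; hsv=cv2.cvtColor(im,cv2.COLOR_RGB2HSV)
    print(n,'fx',s['fx'],'k1',s['k1'])
    for k,(u,v) in seed.items():
        g=im.min(2).astype(float); ref=np.median(g[v-2:v+3,u-2:u+3]); bg=100
        print(k,'ref',ref, im[v,u])
        m=(g>0.8*ref).astype(np.uint8); _,l=cv2.connectedComponents(m,connectivity=4); m=(l==l[v,u]).astype(np.uint8)
        C[n,k]=m
        c=max(cv2.findContours(m,0,2)[0],key=cv2.contourArea)[:,0].astype(float)
        for z in((.024,) if k=='case' else (.045,.06,.075,.09,.1)):
            P=onplane(s,c,z)[:,:2]
            r=cv2.minAreaRect((P*1000).astype(np.float32)); print(k,z,np.round(r[0],1),np.round(r[1],1),round(r[2],1))
o=[]
for n,b in(('scene',(140,170,320,290)),('top',(200,70,380,205))):
    i=S[n]['image'][b[1]:b[3],b[0]:b[2],::-1].copy(); o.append(cv2.resize(i,(600,300),interpolation=cv2.INTER_CUBIC) if 0 else cv2.resize(i,None,fx=2.2,fy=2.2,interpolation=cv2.INTER_CUBIC))
h=max(x.shape[0] for x in o); cv2.imwrite('pics/crop.png',np.hstack([cv2.copyMakeBorder(x,0,h-x.shape[0],0,4,cv2.BORDER_CONSTANT) for x in o]))
# camera check with the gripper
st=read_state(); 
for n in S: print(n,proj(S[n],[st['eef_pos'],[0,0,0]]).round())
E
```

```text
scene fx 442.9370075675761 k1 -0.062072046631692884
case ref 225.0 [226 226 225]
case 0.024 [669.2  47.4] [ 47.3 179.5] 80.4
pile ref 223.0 [225 225 224]
pile 0.045 [ 507.9 -299.4] [ 49.8 185. ] 67.8
pile 0.06 [ 525.1 -293.2] [ 49. 182.] 67.8
pile 0.075 [ 542.2 -287.1] [ 48.1 178.9] 67.8
pile 0.09 [ 559.4 -280.9] [ 47.3 175.9] 67.8
pile 0.1 [ 570.8 -276.8] [ 46.8 173.8] 67.8
top fx 399.11163142646666 k1 -0.010019589560457821
case ref 155.0 [160 157 155]
case 0.024 [666.   45.5] [ 46.3 177.2] 80.3
pile ref 153.0 [160 158 155]
pile 0.045 [ 540.3 -297. ] [ 47.8 182.5] 67.9
pile 0.06 [ 538.1 -293.8] [ 47.1 179.9] 67.9
pile 0.075 [ 535.9 -290.5] [ 46.4 177.3] 67.9
pile 0.09 [ 533.8 -287.3] [ 45.8 174.7] 67.9
pile 0.1 [ 532.3 -285.2] [ 45.3 173. ] 67.9
scene [[147.  90.]
 [290. 142.]]
top [[477. 337.]
 [235. 355.]]
```

View pics/crop.png

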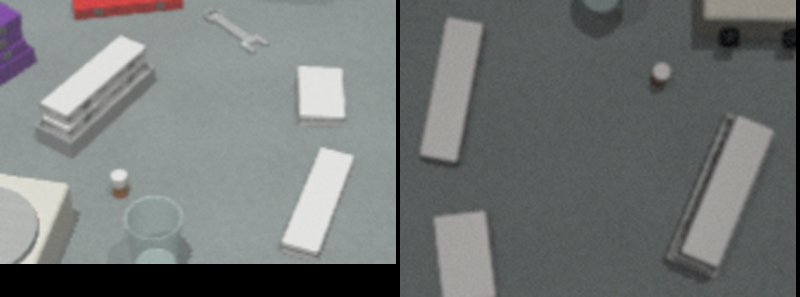

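The crop confirms it: the loose white case runs along yaw ≈ -9.6° and the steel tray with the white pile along ≈ -22.2°, pile top ≈ 72 mm.

```bash
cat >> h.py <<'E'
from scipy.spatial.transform import Rotation as Ro
def go(x,y,z,yaw):
    s=read_state(); A=Ro.from_euler('xyz',s['tcp_rot'],degrees=True)
    T=min((Ro.from_euler('xyz',[180,0,w],degrees=True) for w in(yaw,yaw+180)),key=lambda T:(A.inv()*T).magnitude())
    print('now',np.round(s['eef_pos'],4),np.round(s['tcp_rot'],2),'q',np.round(s['qpos'],1),'F',np.round(s['ft_force'],1),'open',s['opening'],s['finger_force'],'t',s['clock'])
    print('cm',np.round(A.inv().apply(np.array([x,y,z])-s['eef_pos'])*100,2),'rad',np.round((A.inv()*T).as_rotvec(),4))
E
python3 -c "
from h import *
go(.6676,.0465,.15,-9.6)"
```

```text
now [ 0.1237 -0.5359  0.2312] [-179.99   -0.     13.  ] q [-81.9  20.1  94.6  -0.   65.3  -4.8] F [-0.2 -0.6 -0.1] open 0.08545254504898026 0.0 t 0.5
cm [ 66.09 -44.51   8.13] rad [-1.000e-04  0.000e+00  3.944e-01]
```

Request:
apply_moves --pt "66.1 -44.5 0 0 0 0.394 1" --pt "66.1 -44.5 0 0 0 0.394 1" --pt "66.1 -44.5 0 0 0 0.394 1" --pt "66.1 -44.5 0 0 0 0.394 1" --pt "66.1 -44.5 0 0 0 0.394 1" --pt "66.1 -44.5 0 0 0 0.394 1" --pt "66.1 -44.5 0 0 0 0.394 1" --pt "66.1 -44.5 0 0 0 0.394 1" --pt "66.1 -44.5 0 0 0 0.394 1" --pt "66.1 -44.5 0 0 0 0.394 1" --pt "66.1 -44.5 0 0 0 0.394 1" --pt "66.1 -44.5 0 0 0 0.394 1" --force 40

```text
clock: 1.7
eef_pos: [0.532, -0.0985, 0.2315]
tcp_rot: [180.0, -0.0, -9.6]
ft_force: [0.0, -0.9, 0.5]
opening: 0.0851
finger_force: 0.0
```

```bash
python3 -c "
from h import *
go(.6676,.0465,.10,-9.6)"
```

```text
now [ 0.532  -0.0985  0.2315] [ 1.7999e+02 -3.0000e-02 -9.5700e+00] q [-15.4  19.1  96.   -0.   64.9  84.2] F [ 0.  -0.9  0.5] open 0.08508385988063161 0.0 t 1.7
cm [ 10.96 -16.55  13.15] rad [ 0.0001 -0.0005  0.0006]
```

Request:
apply_moves --pt "11.0 -16.5 13.1 0 0 0 1" --pt "11.0 -16.5 13.1 0 0 0 1" --pt "11.0 -16.5 13.1 0 0 0 1" --pt "11.0 -16.5 13.1 0 0 0 1" --pt "11.0 -16.5 13.1 0 0 0 1" --pt "11.0 -16.5 13.1 0 0 0 1" --pt "11.0 -16.5 13.1 0 0 0 1" --pt "11.0 -16.5 13.1 0 0 0 1"

```text
clock: 2.5
eef_pos: [0.6666, 0.0434, 0.1011]
tcp_rot: [180.0, -0.0, -9.6]
ft_force: [0.4, -0.7, 0.8]
opening: 0.0856
finger_force: 0.0
```

```bash
python3 -c "
from h import *
go(.6676,.0465,.001,-9.6)"
```

```text
now [0.6666 0.0434 0.1011] [ 1.80e+02 -5.00e-02 -9.61e+00] q [-0.3 40.3 81.4 -0.  58.3 99.3] F [ 0.4 -0.7  0.8] open 0.08562241755424266 0.0 t 2.5
cm [ 0.03 -0.33 10.01] rad [ 0.     -0.0008 -0.0002]
```

Request:
apply_moves --pt "0 -0.3 2 0 0 0 1" --pt "0 -0.3 4 0 0 0 1" --pt "0 -0.3 5 0 0 0 1" --pt "0 -0.3 5 0 0 0 1" --pt "0 -0.3 5 0 0 0 1"

```text
clock: 3.0
eef_pos: [0.6676, 0.0466, 0.0514]
tcp_rot: [-180.0, -0.1, -9.6]
ft_force: [-0.2, 0.9, -0.8]
opening: 0.0855
finger_force: 0.0
```

```bash
python3 -c "
from h import *
go(.6676,.0465,.001,-9.6)
s=snapshot('top');cv2.imwrite('pics/t1.png',cv2.resize(s['image'][60:180,140:300,::-1],None,fx=4,fy=4))"
```

```text
now [0.6676 0.0466 0.0514] [-1.7999e+02 -7.0000e-02 -9.6100e+00] q [ 0.  44.1 82.3 -0.  53.5 99.6] F [-0.2  0.9 -0.8] open 0.08548707187569785 0.0 t 3.0
cm [-0.    0.01  5.04] rad [-0.0002 -0.0012 -0.0002]
```

View pics/t1.png

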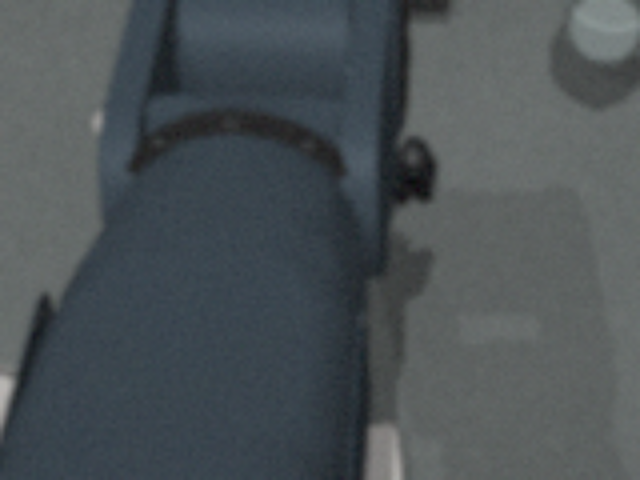

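The arm hides the case from above, but clearance is 18 mm each side. Descend and grip.

Request:
apply_moves --pt "0 0 2 0 0 0 1" --pt "0 0 3.5 0 0 0 1" --pt "0 0 4.5 0 0 0 1" --pt "0 0 5.0 0 0 0 1" --pt "0 0 5.0 0 0 0 1" --pt "0 0 5.0 0 0 0 0.6" --pt "0 0 5.0 0 0 0 0.5" --pt "0 0 5.0 0 0 0 0.4" --pt "0 0 5.0 0 0 0 0.3" --pt "0 0 5.0 0 0 0 0.3" --pt "0 0 5.0 0 0 0 0.3" --pt "0 0 5.0 0 0 0 0.3" --force 40

```text
clock: 4.25
eef_pos: [0.6676, 0.047, 0.0011]
tcp_rot: [-180.0, -0.1, -9.6]
ft_force: [-1.5, -0.8, 6.9]
opening: 0.0474
finger_force: 42.7
```

Request:
apply_moves --pt "0 0 -1 0 0 0 0.2" --pt "0 0 -3 0 0 0 0.2" --pt "0 0 -6 0 0 0 0.2" --pt "0 0 -10 0 0 0 0.2" --pt "0 0 -14 0 0 0 0.2" --pt "0 0 -16 0 0 0 0.2" --pt "0 0 -17 0 0 0 0.2" --pt "0 0 -17 0 0 0 0.2"

```text
clock: 5.05
eef_pos: [0.6674, 0.047, 0.1713]
tcp_rot: [-180.0, -0.1, -9.6]
ft_force: [0.1, -0.3, -2.2]
opening: 0.0472
finger_force: 42.0
```

```bash
python3 - <<'E'
from h import *
go(.5376,-.2898,.17,-22.2)
s=snapshot('scene');cv2.imwrite('pics/s1.png',cv2.resize(s['image'][100:300,180:400,::-1],None,fx=2.7,fy=2.7))
E
```

```text
now [0.6674 0.047  0.1713] [-1.7998e+02 -8.0000e-02 -9.5800e+00] q [ 0.  35.8 78.6  0.  65.5 99.6] F [ 0.1 -0.3 -2.2] open 0.04721166783326427 41.952086091041565 t 5.05
cm [-7.19 35.37  0.11] rad [-0.0004 -0.0014  0.2202]
```

View pics/s1.png

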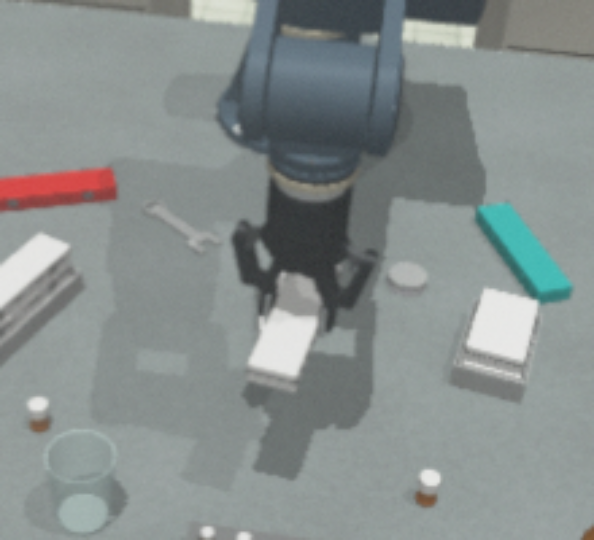

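The case is held level by its middle, crop (285,330), and the wide box under it is hidden. Moving above the pile.

Request:
apply_moves --pt "-0.5 2.5 0 0 0 0.02 0.2" --pt "-1.4 7 0 0 0 0.06 0.2" --pt "-2.4 12 0 0 0 0.1 0.2" --pt "-3.5 17 0 0 0 0.14 0.2" --pt "-4.5 22 0 0 0 0.18 0.2" --pt "-5.5 27 0 0 0 0.2 0.2" --pt "-6.3 31 0 0 0 0.22 0.2" --pt "-6.9 34 0 0 0 0.22 0.2" --pt "-7.2 35.4 0 0 -0.0014 0.22 0.2" --pt "-7.2 35.4 0 0 -0.0014 0.22 0.2" --pt "-7.2 35.4 0 0 -0.0014 0.22 0.2" --pt "-7.2 35.4 0 0 -0.0014 0.22 0.2"

```text
clock: 6.3
eef_pos: [0.5376, -0.2887, 0.1698]
tcp_rot: [-180.0, 0.1, -22.1]
ft_force: [0.2, -0.9, -2.3]
opening: 0.0472
finger_force: 41.9
```

```bash
python3 - <<'E'
from h import *
go(.5376,-.2898,.10,-22.2)
s=snapshot('scene');pickle.dump(s,open('s2.pkl','wb'));cv2.imwrite('pics/s2.png',cv2.resize(s['image'][110:270,100:290,::-1],None,fx=3.6,fy=3.6))
E
```

```text
now [ 0.5376 -0.2887  0.1698] [-1.7999e+02  1.2000e-01 -2.2110e+01] q [-32.6  30.1  88.5  -0.   61.5  79.5] F [ 0.2 -0.9 -2.3] open 0.04723086813183205 41.89173102378845 t 6.3
cm [0.05 0.1  6.98] rad [-0.0002  0.0022  0.0016]
```

View pics/s2.png

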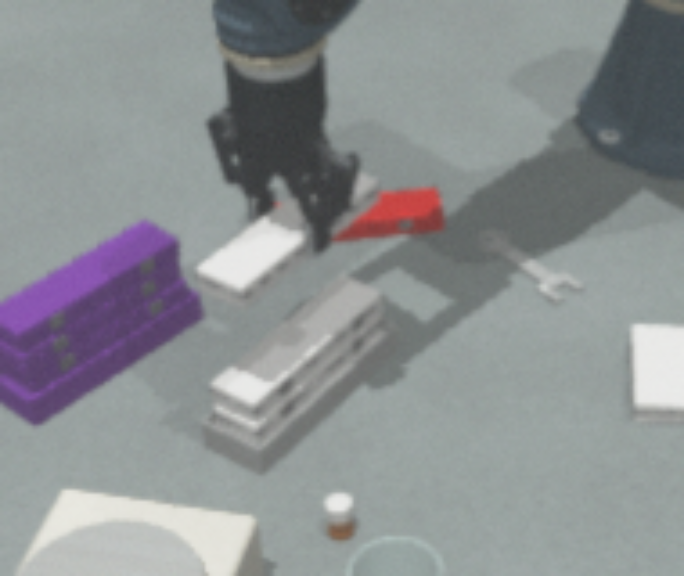

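The case hangs clear over the pile and in line with it. Lowering to ~90 mm.

Request:
apply_moves --pt "0.05 0.1 1.5 0 0.002 0.0016 0.2" --pt "0.05 0.1 3.5 0 0.002 0.0016 0.2" --pt "0.05 0.1 5.5 0 0.002 0.0016 0.2" --pt "0.05 0.1 7.0 0 0.002 0.0016 0.2" --pt "0.05 0.1 8.0 0 0.002 0.0016 0.2" --pt "0.05 0.1 8.0 0 0.002 0.0016 0.2" --pt "0.05 0.1 8.0 0 0.002 0.0016 0.2"

```text
clock: 7.05
eef_pos: [0.5376, -0.2912, 0.0908]
tcp_rot: [180.0, -0.1, -22.3]
ft_force: [0.2, -0.9, -0.9]
opening: 0.047
finger_force: 41.9
```

```bash
python3 - <<'E'
from h import *
go(.5376,-.2898,.08,-22.2)
s=snapshot('scene');pickle.dump(s,open('s3.pkl','wb'));cv2.imwrite('pics/s3.png',cv2.resize(s['image'][140:260,120:270,::-1],None,fx=4.5,fy=4.5))
E
```

```text
now [ 0.5376 -0.2912  0.0908] [ 1.7999e+02 -7.0000e-02 -2.2270e+01] q [-32.8  35.9  91.4  -0.   52.6  79.5] F [ 0.2 -0.9 -0.9] open 0.04696858783818676 41.88520073890686 t 7.05
cm [-0.05 -0.13  1.08] rad [ 0.0002 -0.0013 -0.0011]
```

View pics/s3.png

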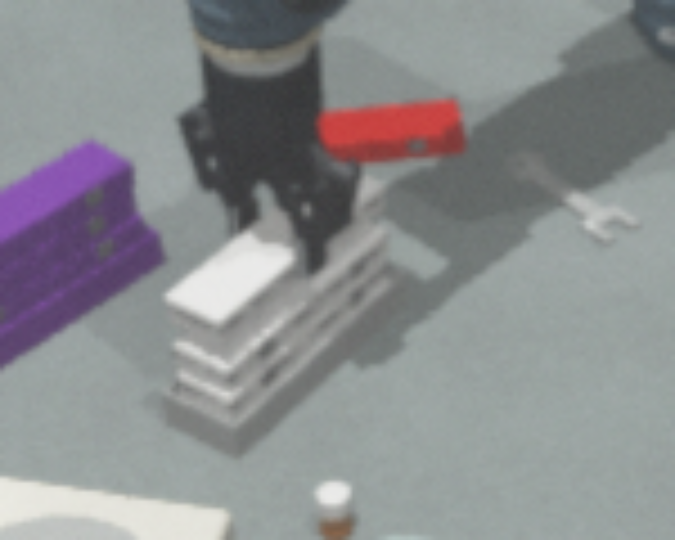

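```bash
python3 - <<'E'
from h import *
s=pickle.load(open('s3.pkl','rb')); im=s['image']; g=im.min(2).astype(float)
m=(g>185).astype(np.uint8); _,l=cv2.connectedComponents(m,connectivity=4); u,v=120+220//4.5,140+290//4.5; u,v=int(u),int(v)
m=(l==l[v,u]); print(g[v,u],m.sum())
P=onplane(s,np.argwhere(m)[:,::-1],.0908-.001+.024)[:,:2]*1000
a=np.radians(-22.2); d=np.array([np.cos(a),np.sin(a)]); n=np.array([-d[1],d[0]])
t=P@d; w=P@n
print('along max',t.max())
for lo in range(int(t.max())-90,int(t.max()),10):
    k=(t>=lo)&(t<lo+10); 
    if k.any(): print(lo,np.round([w[k].min(),w[k].max(),(w[k].min()+w[k].max())/2],1))
for nm,c in(('tcp',[537.6,-291.2]),('pile scene',[538.8,-288.3]),('pile top',[536.4,-291.2])): print(nm,'along end',np.dot(c,d)+90,'across',np.dot(c,n))
E
```

```text
231.0 289
along max 699.4238442430453
609 [-81.3 -46.4 -63.8]
619 [-85.8 -40.4 -63.1]
629 [-85.2 -42.  -63.6]
639 [-87.1 -41.  -64.1]
649 [-85.9 -40.1 -63. ]
659 [-87.2 -42.1 -64.6]
669 [-88.5 -41.2 -64.8]
679 [-87.9 -40.3 -64.1]
689 [-86.7 -39.8 -63.3]
tcp along end 697.7752635153909 across -66.48630730306253
pile scene along end 697.7905699353892 across -63.34787366293142
pile top along end 696.6642188136188 across -66.9397162472447
```

Held case lines up with the pile within 1 mm in the same camera. Lowering slowly.

Request:
apply_moves --pt "0 -0.07 0.3 0 -0.001 0 0.2" --pt "0 -0.07 0.6 0 -0.001 0 0.2" --pt "0 -0.07 0.8 0 -0.001 0 0.2" --pt "0 -0.07 0.9 0 -0.001 0 0.2" --pt "0 -0.07 1.0 0 -0.001 0 0.2" --pt "0 -0.07 1.0 0 -0.001 0 0.2"

```text
clock: 7.7
eef_pos: [0.5375, -0.2905, 0.0802]
tcp_rot: [180.0, 0.0, -22.3]
ft_force: [1.3, -0.6, -1.1]
opening: 0.0477
finger_force: 41.9
```

Request:
apply_moves --pt "0 0 0.1 0 0 0 0.2" --pt "0 0 0.2 0 0 0 0.2" --pt "0 0 0.3 0 0 0 0.2" --pt "0 0 0.3 0 0 0 0.2"

```text
clock: 8.1
eef_pos: [0.5374, -0.2905, 0.0771]
tcp_rot: [180.0, 0.0, -22.3]
ft_force: [-0.6, -0.6, -0.1]
opening: 0.0475
finger_force: 41.9
```

Request:
apply_moves --pt "0 0 0.05 0 0 0 0.2" --pt "0 0 0.1 0 0 0 0.2" --pt "0 0 0.1 0 0 0 0.2"

```text
clock: 8.4
eef_pos: [0.5374, -0.2905, 0.0762]
tcp_rot: [180.0, 0.0, -22.3]
ft_force: [0.4, 0.8, -1.4]
opening: 0.0473
finger_force: 41.9
```

Request:
apply_moves --pt "0 0 0.05 0 0 0 0.2" --pt "0 0 0.1 0 0 0 0.2" --pt "0 0 0.1 0 0 0 0.2"

```text
clock: 8.7
eef_pos: [0.5375, -0.2905, 0.0752]
tcp_rot: [180.0, 0.0, -22.3]
ft_force: [0.1, 0.5, -1.6]
opening: 0.047
finger_force: 41.9
```

Request:
apply_moves --pt "0 0 0.05 0 0 0 0.2" --pt "0 0 0.1 0 0 0 0.2" --pt "0 0 0.1 0 0 0 0.2"

```text
clock: 9.0
eef_pos: [0.5375, -0.2905, 0.0742]
tcp_rot: [180.0, 0.0, -22.3]
ft_force: [-0.6, 0.6, -1.7]
opening: 0.0476
finger_force: 41.9
```

Request:
apply_moves --pt "0 0 0.05 0 0 0 0.2" --pt "0 0 0.1 0 0 0 0.2" --pt "0 0 0.1 0 0 0 0.2"

```text
clock: 9.3
eef_pos: [0.5375, -0.2905, 0.0733]
tcp_rot: [180.0, 0.0, -22.3]
ft_force: [-0.7, 0.6, -1.0]
opening: 0.0465
finger_force: 41.9
```

Request:
apply_moves --pt "0 0 0.05 0 0 0 0.2" --pt "0 0 0.1 0 0 0 0.2" --pt "0 0 0.1 0 0 0 0.2"

```text
clock: 9.6
eef_pos: [0.5375, -0.2905, 0.0732]
tcp_rot: [180.0, 0.0, -22.3]
ft_force: [-3.5, 1.8, 7.6]
opening: 0.0472
finger_force: 43.1
```

Contact felt: Fz went from -1.5 to +7.6 N at z ≈ 0.073. Release and rise.

Request:
apply_moves --pt "0 0 0 0 0 0 0.65" --pt "0 0 0 0 0 0 0.75" --pt "0 0 0 0 0 0 0.9" --pt "0 0 0 0 0 0 0.9" --pt "0 0 0 0 0 0 0.9" --pt "0 0 -1 0 0 0 0.9" --pt "0 0 -3 0 0 0 0.9" --pt "0 0 -6 0 0 0 0.9" --pt "0 0 -10 0 0 0 0.9" --pt "0 0 -14 0 0 0 0.9" --pt "0 0 -15 0 0 0 0.9" --pt "0 0 -15 0 0 0 0.9"

```text
clock: 10.8
eef_pos: [0.5381, -0.2909, 0.2246]
tcp_rot: [180.0, -0.2, -22.3]
ft_force: [0.6, 0.3, -0.9]
opening: 0.0773
finger_force: 0.0
```

Request:
apply_moves --pt "-4 -3 0 0 0 0 0.9" --pt "-8 -7 0 0 0 0 0.9" --pt "-12 -11 0 0 0 0 0.9" --pt "-15 -15 0 0 0 0 0.9" --pt "-15 -18 0 0 0 0 0.9" --pt "-15 -22 0 0 0 0 0.9" --pt "-15 -25 0 0 0 0 0.9" --pt "-15 -25 0 0 0 0 0.9" --pt "-15 -25 0 0 0 0 0.9" --pt "-15 -25 0 0 0 0 0.9"

```text
clock: 11.8
eef_pos: [0.4929, -0.003, 0.2216]
tcp_rot: [180.0, 0.1, -22.3]
ft_force: [0.9, -1.0, 0.1]
opening: 0.0772
finger_force: 0.0
```

```bash
python3 - <<'E'
from h import *
o=[]
for n,b,(u,v) in(('scene',(90,130,270,260),(184,196)),('top',(290,90,470,220),(352,155))):
    s=snapshot(n); im=s['image']; g=im.min(2).astype(float); ref=np.median(g[v-2:v+3,u-2:u+3])
    m=(g>.8*ref).astype(np.uint8); _,l=cv2.connectedComponents(m,connectivity=4); m=(l==l[v,u]).astype(np.uint8)
    c=max(cv2.findContours(m,0,2)[0],key=cv2.contourArea)[:,0].astype(float)
    r=cv2.minAreaRect((onplane(s,c,.096)[:,:2]*1000).astype(np.float32)); print(n,ref,r)
    o.append(cv2.resize(im[b[1]:b[3],b[0]:b[2],::-1],None,fx=2.2,fy=2.2,interpolation=cv2.INTER_CUBIC))
cv2.imwrite('pics/end.png',np.hstack(o)); print(read_state()['clock'])
E
```

```text
scene 226.0 ((538.952392578125, -288.9072265625), (48.59750747680664, 180.08233642578125), 67.63133239746094)
top 166.0 ((536.465576171875, -291.2778625488281), (45.9343147277832, 177.59490966796875), 67.59321594238281)
11.9
```

View pics/end.png

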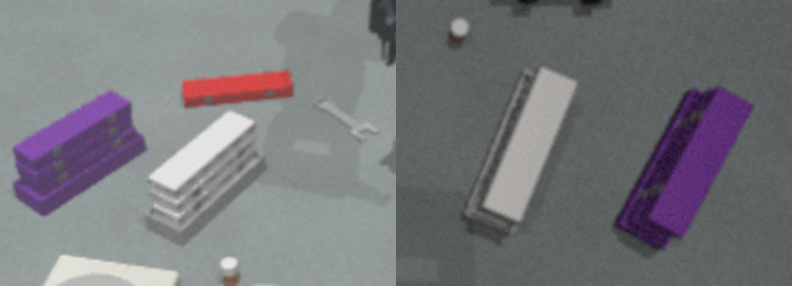

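The case lies flat on the pile, within 1 mm and 0.3° of it in both views, and the gripper is clear.

```bash
python3 -c "
from rig import *
print(close_job())"
```

```text
the job is handed in; nothing more can be done
None
```

The long white case is on the pile in the steel tray, flat and in line within about 1 mm and 0.3°; I let go only after feeling it touch (about 9 N), and the job was handed in at about 12 s.

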